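# Turn the cap-down vials over into the clean white tray

### The job

The three vials stand cap-down in the green nest tray of the turnover stand and should be stood right way up in the clean tray. Put the empty white tray, face down as it lies, over the green tray and press it fully home so that both orange catches snap over its ends; then swing the red crank handle over the top, half a turn to its stop, so that the white tray is underneath with the vials standing in it. Let go and leave it there.

Things in the scene. Friction and masses are not known exactly. Their poses are not given: they have to be found in the camera images.
- clean_tray: Empty white tray, 120 g, face down: open box 60 (x) x 110 (y) x 27 mm, walls 4, inside depth 23. A grip rib stands on its back: 14 wide (x), 60 long (y), 27 to 51 mm above the rim. Origin: centre of the rim plane (on the counter at first); z points out of its back: up as it lies, down once turned over. A half turn about z makes no difference. Blue and yellow trays of the same shape are not wanted.
- seat (a point): Centre of the green nest tray's rim (76 x 124 mm), on the cradle's turning axis, 85 mm above the counter. y: along the axis to the crank side; z: up at first; axes turn with the cradle. Home: tray origin here within 8 mm, long side along y. Flared guides round it reach 27 mm above the rim. Orange sprung catches at the y ends (slopes 67 to 33 mm above it): press down 5-20 N till they snap.
- crank (a point): Middle of the red crank handle: a round bar 14 mm thick, 50 mm long, lying along seat y, its free end away from the stand, clear for 20 mm either way of this point. It is at x -60, y +124, z 0 mm in the seat's axes: at first on the robot's side of the axis, 85 mm above the counter. Axes as seat.
- cradle (a joint): Turn of the cradle, rad: 0 at first (green tray open upwards), 3.14 turned over against its stop. The handle goes up, over the top and down the far side on a 60 mm radius about seat y. Friction: 3 to 6 N at the handle; it stays where left. The tool can stay pointing down: the bar turns between the fingers.
- vial_1: Small glass vial with a blue cap, 24 mm thick, 42 mm tall, 25 g, standing cap-down in the nest pocket at seat y -29 mm; its top is 20 mm above the green rim. Origin: centre of the cap's face (its lower end at the start); z points from cap to base.
- vial_2: As vial_1, in the pocket at seat y 0.
- vial_3: As vial_1, in the pocket at seat y +29 mm.
Not all that is in view belongs to the job. Several things have the shape of the clean_tray; the one meant has the colours described above.

How it is judged:
On the way:
1. the white tray sits fully home over the green tray, before the cradle is turned (horizontal distance between clean_tray and seat below 0.016 m and z of clean_tray in the frame of seat below 0.004 m and value of joint cradle below 0.15 rad), for 0.1 s.
At the end, for the whole second after the job is handed in: The cradle is at its turned-over stop (within 10 degrees); the white tray is still clipped to the green one (within 16 mm of home), now underneath and open side up (within 12 degrees), with all three vials in it, caps up (within 15 degrees, within 55 mm of its origin), at rest (value of joint cradle above 2.97 rad and distance between clean_tray and seat below 0.016 m and angle between clean_tray's own z axis and vertical above 2.92 rad and angle between each of vial_1, vial_2, vial_3's own z axis and vertical above 2.88 rad and distance between each of vial_1, vial_2, vial_3 and clean_tray below 0.055 m and linear speed of clean_tray below 0.03 m/s); the robot touches nothing.
It also fails if it takes over 58 s, if anything falls off the work surface, if the arm or the gripper's body presses on something with over 40 N, if the wrist force passes 120 N, or if a joint passes its speed limit or range.

### The arm

A 6-joint arm with a two-finger parallel gripper is mounted at the origin on the work surface. World frame = base frame: x ahead of the robot, y to its left, z up, the work surface at z = 0. Lengths are in m, angles in rad, forces in N, time in s.
With the tool pointing down it reaches from about 0.3 to 0.775 m from the base axis. Payload 14.6 kg.
Tool frame: the origin (TCP) lies at the very end of the fingers, on their centre line; the grasp point (between the pads) lies 19 mm behind it; x points along the fingers, y is the direction in which the jaws open and shut, and the axes are right-handed (so a half turn about x gives the same grasp; the last joint's range is limited). The gripper opens to 94 mm and grips with 3 to 60 N. Pads are 16 mm wide; open, the fingers measure 119 mm over their backs; the gripper's body (75 mm by 177 mm) begins 78 mm behind the grasp point.
Start: joints at [-1.257, 0.3, 1.521, -0, 1.321, -0.067], TCP at [0.204, -0.511, 0.205] pointing down, gripper open.
Joint ranges: [-3.03, 3.03], [-0.79, 2.21], [0.23, 2.52], [-1.04, 4.18], [0, 3.07], [-2.55, 2.55]. Speed limits (rad/s): [2.22, 2.22, 2.57, 3.14, 3.14, 3.14].

### API

Orientations are given as [roll, pitch, yaw] about the fixed x, y, z axes, in that order (R = Rz(yaw) Ry(pitch) Rx(roll)).
In Python, from station import ctrl, viewer, hand_in gives the robot as it stands. The module is installed in compiled form; this text tells all that it offers.
- The arm moves only by the tool play_rows, never from a script. Its argument "deltas" is a list that holds one entry, the list of rows, each a list of 7 numbers: the shift along the tool's x, y, z in mm, then the turn, a rotation vector about the tool's x, y, z in rad, then the finger opening in mm, from 0 to 94. In form: [[[dx, dy, dz, ax, ay, az, gripper], ...]]. A call has 1 to 10 rows; each row shifts and turns the commanded pose from where the row before left it, along the tool's axes as they then stand; what a row does not reach is not made up. A row lasts 1/10 s, in which the tool goes at most 50 mm and 8.59 degrees, less where a joint would pass 70% of its speed; a pose out of reach is approached as far as the arm can. A call with a gripper value outside its range is refused whole. The fingers move at their own pace and stop on an object; "grip_force" is the grip in N (left out, the last holds). Time passes only in rows, so rows that do not move let the fingers close. It gives the time, the measured TCP pose, the force and the opening at its end, in the units of the state.
- ctrl.get_obs(): the state, without advancing time (a new reading comes with each control period).
- viewer.camera(name): name is "scene" or "top" or "wrist"; returns a dict with "img" (480x640x3 uint8, red, green, blue), "fx", "fy", "cx", "cy" (pixels), "rvec" (rotation vector, rad) and "tvec" (3), from world to camera coordinates, as OpenCV has them. Camera axes: x right, y down, z forward; pixel columns grow to the right and rows downward; lengths in m; the calibration is good to about 2 mm. A picture is of the moment at which its call begins. There is no depth.
- hand_in(): hands the job in, once; it reports no verdict.
The state is a dict: "time_s": time; "qpos": joint angles; "joint_vel": joint speeds; "tau": joint torques, N m; "ee_pos": TCP position; "eef_rot": TCP orientation; "force": force on the tool from outside, world axes, zero at the start; "moment": the same for the moment, N m; "grip_width": finger opening in m.
Only numpy, scipy, OpenCV 4.12 (cv2) and the standard library are available. Lean on these libraries where they do the work, as an engineer would, in place of code of your own. Each camera call takes 0.05 s, during which the arm holds its last target.

## Working session

There is one attempt and no reset: what is moved stays moved. The work goes in short steps, Python scripts to look and compute and a tool call to move; the robot and the scene stay as the last step left them, time stands still between calls to the robot, and variables do not carry over. Pictures are saved under pics/ and viewed, and the job is handed in when it is done.

Besides the shell and the picture viewer there is one more tool, called after "Call:" by a JSON object that holds its "op" and its "data", one argument or row to a line. play_rows: Moves the arm, as the interface text tells. Its arguments: {"type":"object","properties":{"deltas":{"type":"array","items":{"type":"array","items":{"type":"array","items":{"type":"number"}}}},"grip_force":{"type":"number"}},"required":["deltas"]}

```bash
mkdir -p pics
python3 - <<'E'
from station import ctrl, viewer
import cv2,pickle
d={}
for n in ["scene","top","wrist"]:
    c=viewer.camera(n); d[n]=c
    cv2.imwrite(f"pics/{n}0.png",c["img"][:,:,::-1])
    print(n,c["fx"],c["fy"],c["cx"],c["cy"],c["rvec"],c["tvec"])
pickle.dump(d,open("c0.pkl","wb"))
print(ctrl.get_obs())
E
```

```text
scene 487.93290165024274 487.93290165024274 316.07133239212186 239.79615653741646 [ 2.08841296  1.38732193 -0.53791216] [-0.2255375  -0.24907604  1.06532949]
top 441.24763995405664 441.24763995405664 316.4789550274166 245.9167356229891 [ 2.18984524 -2.20277461  0.0573977 ] [0.06724141 0.47376669 0.87962173]
wrist 413.0317434449096 413.0317434449096 320.9942396585469 239.90824690352866 [-2.39667469  1.62085611  0.23531967] [-0.54986737 -0.02975488  0.39275529]
{'time_s': 0.15, 'qpos': array([-1.25659068e+00,  3.00327575e-01,  1.52140365e+00,  4.58568269e-06,
        1.32070099e+00, -6.66197486e-02]), 'joint_vel': array([-0.00048799, -0.00074062, -0.002254  ,  0.001853  , -0.00040853,
        0.00023039]), 'tau': array([ 5.41834106e-04, -5.31961262e+01, -3.52821279e+01,  7.07990583e-02,
        2.35449756e-02, -5.24328084e-05]), 'ee_pos': array([ 0.20435834, -0.51042398,  0.20504012]), 'eef_rot': array([-1.64270693,  1.56995675,  1.87970998]), 'force': array([-0.34384069,  1.07486721,  0.31780685]), 'moment': array([-0.01660178,  0.01032146, -0.01549983]), 'grip_width': 0.09376100497729997}
```

View pics/scene0.png

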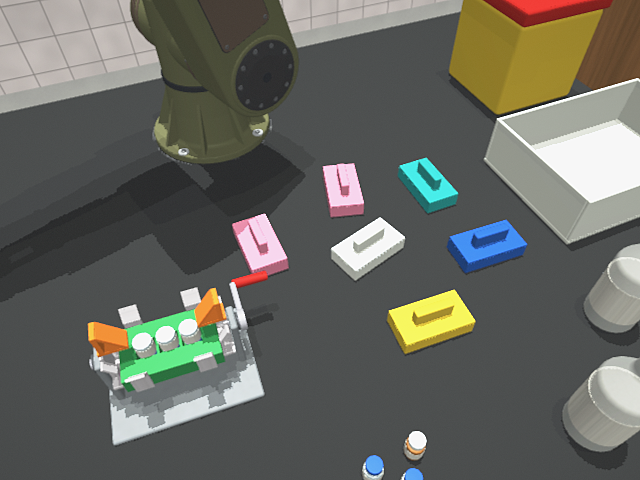

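View pics/top0.png

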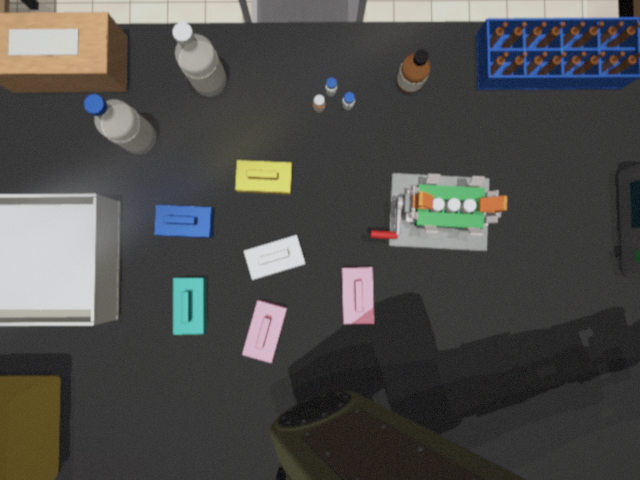

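View pics/wrist0.png

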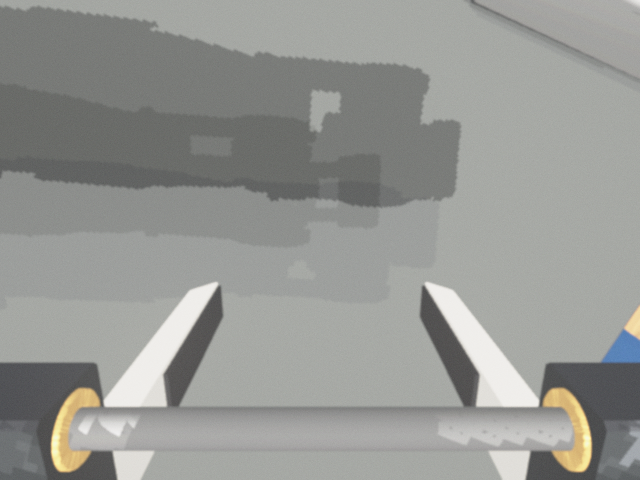

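The scene view shows the white tray at (368,248) and the stand at (175,345). The top view shows the stand at (453,205), with its crank at (384,235).

Lookalikes in the top view are white (274,257), yellow (263,176), blue (183,220), teal (188,305), and pink (265,331) and (358,295). The big open bin at (50,260) is also white but is not a tray. I choose white (274,257).

```bash
cat > h.py <<'E'
import cv2,numpy as np
def ray(c,u,v):
    R=cv2.Rodrigues(np.array(c["rvec"],float))[0]; t=np.array(c["tvec"],float)
    d=R.T@np.array([(u-c["cx"])/c["fx"],(v-c["cy"])/c["fy"],1]); return -R.T@t,d
def onz(c,u,v,z):
    o,d=ray(c,u,v); return o+d*(z-o[2])/d[2]
def tri(c1,p1,c2,p2):
    o,d=ray(c1,*p1);o2,d2=ray(c2,*p2)
    s=np.linalg.lstsq(np.stack([d,-d2],1),o2-o,rcond=None)[0]
    a=o+d*s[0];b=o2+d2*s[1];return (a+b)/2,np.linalg.norm(a-b)
def proj(c,P):
    return cv2.projectPoints(np.array(P,float).reshape(-1,3),np.array(c["rvec"],float),np.array(c["tvec"],float),np.array([[c["fx"],0,c["cx"]],[0,c["fy"],c["cy"]],[0,0,1.]]),None)[0][:,0]
E
python3 - <<'E'
import pickle,cv2,numpy as np
d=pickle.load(open("c0.pkl","rb"))
t=d["top"]["img"][:,:,::-1]; s=d["scene"]["img"][:,:,::-1]
a=cv2.resize(t[225:290,235:315],(400,325),interpolation=cv2.INTER_CUBIC)
b=cv2.resize(t[165:255,365:515],(800,480),interpolation=cv2.INTER_CUBIC)
e=cv2.resize(s[205:290,320:420],(400,340),interpolation=cv2.INTER_CUBIC)
f=cv2.resize(s[265:395,80:280],(800,520),interpolation=cv2.INTER_CUBIC)
cv2.imwrite("pics/a.png",np.vstack([np.hstack([a,e[:325]])]));cv2.imwrite("pics/b.png",b);cv2.imwrite("pics/f.png",f)
for n in("top","scene"):
    im=d[n]["img"]; hsv=cv2.cvtColor(im,cv2.COLOR_RGB2HSV)
    g=((hsv[...,2]>130)&(hsv[...,1]<50)).astype(np.uint8)
    k,l,st,ce=cv2.connectedComponentsWithStats(g)
    for i in range(1,k):
        if 60<st[i,4]<6000: print(n,"white",st[i],ce[i])
    r=(((hsv[...,0]<6)|(hsv[...,0]>174))&(hsv[...,1]>150)&(hsv[...,2]>80)).astype(np.uint8)
    k,l,st,ce=cv2.connectedComponentsWithStats(r)
    for i in range(1,k):
        if st[i,4]>40: print(n,"red",st[i],ce[i])
E
```

```text
top white [  31    0  214   42 4243] [155.44520387  11.62385105]
top white [246   0  12  23 208] [252.66346154   9.5       ]
top white [ 363    0  256   22 5059] [484.61553667   9.59715359]
top white [   8   29   71   27 1840] [42.77608696 41.74836957]
top white [ 175   35   41   44 1027] [195.50730282  57.26971762]
top white [314  94  11  12 104] [318.78846154  99.68269231]
top white [  95  100   41   43 1020] [116.43627451 122.05      ]
top white [ 389  173  112   77 3599] [436.69185885 215.66824118]
top white [433 197  13  15 149] [438.2147651  204.24832215]
top white [447 198  14  14 160] [453.45625 204.36875]
top white [463 199  14  14 160] [469.425   205.19375]
top white [ 244  235   61   45 1762] [273.95346198 256.9631101 ]
top white [ 342  267   32   57 1398] [356.62875536 292.38984263]
top white [ 242  301   45   62 1672] [263.65430622 331.66208134]
top red [370 230  27   9 194] [382.11340206 234.12886598]
scene white [ 279    0  184   48 5343] [356.18622497  16.19520868]
scene white [ 324  164   39   42 1034] [342.38588008 184.97388781]
scene white [ 238  214   49   55 1324
[... 595 characters left out ...]
668904]
scene white [ 89 348  35  42 547] [107.53199269 367.52285192]
scene white [193 352  25  20 308] [205.43181818 361.49025974]
scene white [ 109  357  156   88 4559] [181.84031586 405.88286905]
scene white [ 572  356   68   91 4339] [611.83060613 403.07720673]
scene white [125 372  30  20 334] [140.18263473 381.6257485 ]
scene white [569 380  18  25  87] [577.17241379 392.28735632]
scene white [408 431  19  19 281] [417.00355872 440.04270463]
scene white [404 439  21  21  97] [411.4742268  453.22680412]
scene white [362 463  22  17 150] [371.13333333 474.22      ]
scene red [ 484    0  129   27 2027] [544.96891959   8.8776517 ]
scene red [231 271  37  17 326] [250.16564417 278.7607362 ]
```

View pics/a.png

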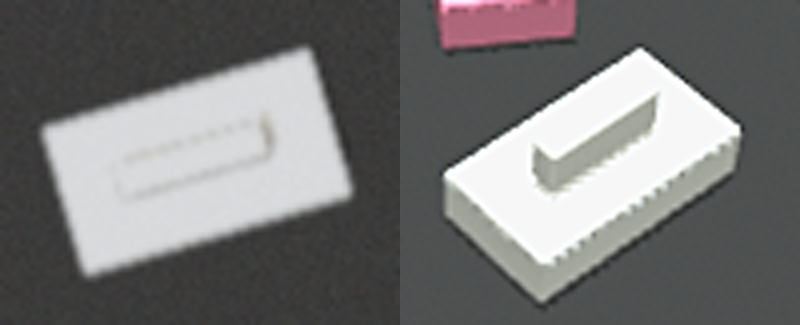

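View pics/b.png

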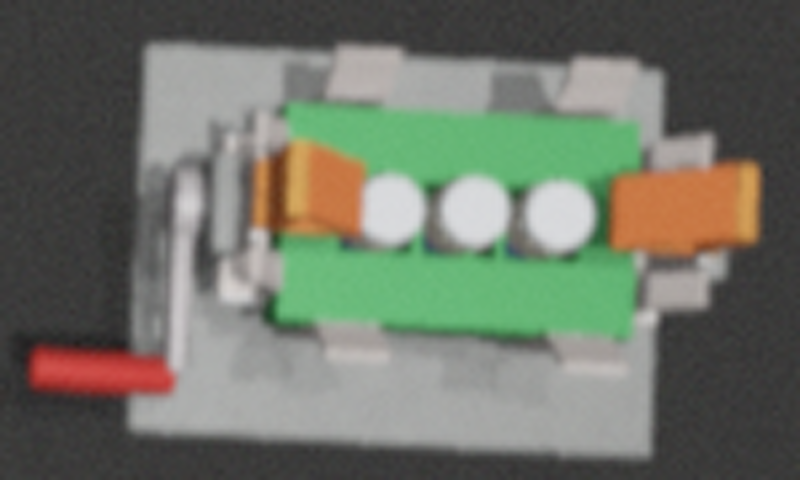

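View pics/f.png

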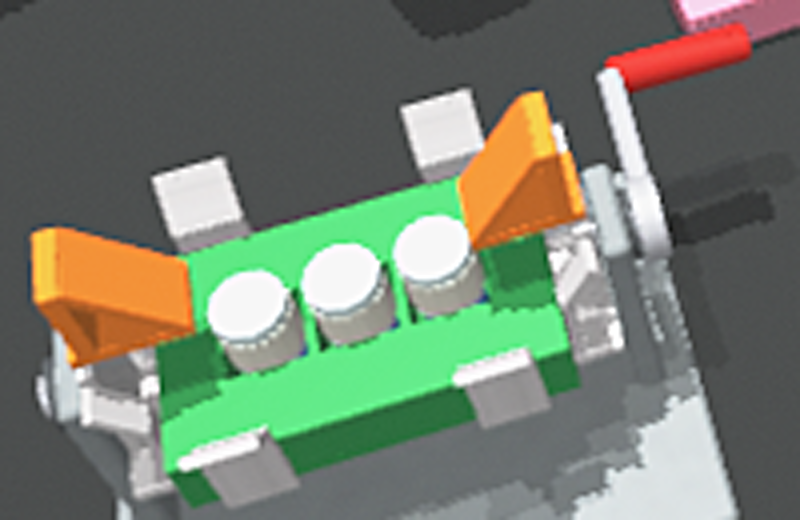

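The crops confirm the white tray. Its corners are (42,127), (308,47), (353,195) and (88,275) in the 5x top crop. The vial tops and the red bar are clear in both views.

Run:
```python
import pickle,numpy as np
from h import *
np.set_printoptions(precision=4,suppress=True)
d=pickle.load(open("c0.pkl","rb")); T=d["top"];S=d["scene"]
print("cams",ray(T,0,0)[0],ray(S,0,0)[0])
tp=[(469.8,205.5),(454.1,204.75),(438.7,204.4)]; sp=[(142.5,341.3),(166,334.5),(188.3,327)]
for a,b in zip(tp,sp): print("vial",onz(T,*a,.105),onz(S,*b,.105),tri(T,a,S,b))
# tray corners
tc=np.array([(42,127),(308,47),(353,195),(88,275)])/5+[235,225]-.4
sc=np.array([(445-400,177),(640-400,48),(740-400,130),(545-400,263)])/4+[320,205]-.4
A=np.array([onz(T,*p,.027) for p in tc]);B=np.array([onz(S,*p,.027) for p in sc])
for X in(A,B): print(X, X.mean(0)); print([np.linalg.norm(X[i]-X[(i+1)%4]) for i in range(4)])
ang=lambda v:np.degrees(np.arctan2(v[1],v[0]))
print("A long dirs",ang(A[0]-A[1]),ang(A[3]-A[2]))
print("B long dirs",[ang(B[i]-B[(i+1)%4]) for i in range(4)])
# rib top (z .051): scene
rs=np.array([(533-400,145),(657-400,93)])/4+[320,205]-.4
print("rib",[onz(S,*p,.051) for p in rs])
# crank ends
ct=np.array([(32,368),(172,373)])/5.333+[365,165]; cs=np.array([(745,42),(615,72)])/4+[80,265]
for a,b in zip(ct,cs): print("crank",onz(T,*a,.092),onz(S,*b,.090),tri(T,a,S,b))
# green rim corners
gt=np.array([(288,103),(638,122),(632,335),(277,322)])/5.333+[365,165]
G=np.array([onz(T,*p,.085) for p in gt]);print("green",G,G.mean(0),[np.linalg.norm(G[i]-G[(i+1)%4]) for i in range(4)],[ang(G[0]-G[1]),ang(G[3]-G[2])])
```

```text
cams [0.4288 0.0658 0.9025] [ 0.9082 -0.1176  0.6396]
vial [ 0.5414 -0.2147  0.105 ] [ 0.5462 -0.2112  0.105 ] (array([ 0.5424, -0.2141,  0.1006]), np.float64(0.0042022009891496456))
vial [ 0.5429 -0.1862  0.105 ] [ 0.5481 -0.1825  0.105 ] (array([ 0.544 , -0.1853,  0.1004]), np.float64(0.004630785193689787))
vial [ 0.5437 -0.1582  0.105 ] [ 0.5484 -0.1543  0.105 ] (array([ 0.5448, -0.1569,  0.1011]), np.float64(0.0047661705053384145))
[[0.4661 0.2104 0.027 ]
 [0.4974 0.1047 0.027 ]
 [0.4384 0.087  0.027 ]
 [0.4074 0.1921 0.027 ]] [0.4523 0.1485 0.027 ]
[np.float64(0.11024537008942781), np.float64(0.06152597226742239), np.float64(0.10949467848874915), np.float64(0.06152520385161817)]
[[0.4428 0.088  0.027 ]
 [0.4098 0.194  0.027 ]
 [0.4679 0.2105 0.027 ]
 [0.4985 0.1066 0.027 ]] [0.4548 0.1498 0.027 ]
[np.float64(0.11101760472116358), np.float64(0.06043759199350687), np.float64(0.10833690322092655), np.float64(0.058749089976741414)]
A long dirs 106.45902703091761 106.45490101980967
B long dirs [np.float64(-72.70135380279086), np.float64(-164.21438455072493), np.float64(106.41133665315878), np.float64(18.369429871841565)]
rib [array([0.4597, 0.1186, 0.051 ]), array([0.4544, 0.1766, 0.051 ])]
crank [ 0.4915 -0.036   0.092 ] [ 0.4994 -0.0357  0.09  ] (array([ 0.4927, -0.0359,  0.0818]), np.float64(0.0029403860994170047))
crank [ 0.4895 -0.0843  0.092 ] [ 0.4938 -0.0814  0.09  ] (array([ 0.4904, -0.0832,  0.0866]), np.float64(0.004323914817493567))
green [[ 0.5846 -0.1277  0.085 ]
 [ 0.5772 -0.2503  0.085 ]
 [ 0.5023 -0.2463  0.085 ]
 [ 0.5076 -0.1225  0.085 ]] [ 0.5429 -0.1867  0.085 ] [np.float64(0.12276512203548376), np.float64(0.07496466521082613), np.float64(0.12386881263439492), np.float64(0.07717586386572059)] [np.float64(86.53972537696437), np.float64(87.56256721751353)]
```

```bash
cat >> h.py <<'E'
from scipy.spatial.transform import Rotation as Ro
def go(pos,yawjaw=None,o=None):
    """total shift in current tool axes(mm), turn about tool x needed so the jaw (tool y) lies along yawjaw deg (mod 180)"""
    from station import ctrl
    o=o or ctrl.get_obs(); R=Ro.from_euler('xyz',o["eef_rot"]).as_matrix()
    y=R[:,1]; cur=np.degrees(np.arctan2(y[1],y[0]))
    print("t %.2f"%o["time_s"],"pos",np.round(o["ee_pos"]*1000,1),"xaxis",np.round(R[:,0],3),"jaw deg %.2f"%cur,"F",np.round(o["force"],1),"w %.1f"%(o["grip_width"]*1e3),"q",np.round(o["qpos"],2))
    if pos is not None: print("shift tool mm",np.round(R.T@(np.array(pos)-o["ee_pos"])*1000,1))
    if yawjaw is not None:
        dlt=(yawjaw-cur+90)%180-90
        print("world turn deg %.2f -> tool ax rad %.4f"%(dlt,-np.radians(dlt)))
E
python3 - <<'E'
from h import *
go([.4535,.149,.16],16.4)
E
```

```text
t 0.15 pos [ 204.4 -510.4  205. ] xaxis [-0.     0.001 -1.   ] jaw deg -68.18 F [-0.3  1.1  0.3] w 93.8 q [-1.26  0.3   1.52  0.    1.32 -0.07]
shift tool mm [  45.5 -519.5 -476.4]
world turn deg 84.58 -> tool ax rad -1.4762
```

Run:
```python
import numpy as np
D=-519.5-476.4j; th=-1.4762/20
print(D/sum(np.exp(1j*th*k) for k in range(20)), 45.5/20)
```

```text
(-4.912803955664803-38.33687499427881j) 2.275
```

Call:
{"op": "play_rows", "data": {
  "deltas": [
    [[0,-4.9,-38.3,-0.0738,0,0,94],[0,-4.9,-38.3,-0.0738,0,0,94],[0,-4.9,-38.3,-0.0738,0,0,94],[0,-4.9,-38.3,-0.0738,0,0,94],[0,-4.9,-38.3,-0.0738,0,0,94],[0,-4.9,-38.3,-0.0738,0,0,94],[0,-4.9,-38.3,-0.0738,0,0,94],[0,-4.9,-38.3,-0.0738,0,0,94],[0,-4.9,-38.3,-0.0738,0,0,94],[0,-4.9,-38.3,-0.0738,0,0,94]]
  ]
}}

```text
time_s: 1.15
ee_pos: [0.4569, -0.2279, 0.2052]
eef_rot: [-1.763, 1.57, 2.5]
force: [0.9, 0.6, 0.1]
grip_width: 0.0939
```

Call:
{"op": "play_rows", "data": {
  "deltas": [
    [[0,-4.9,-38.3,-0.0738,0,0,94],[0,-4.9,-38.3,-0.0738,0,0,94],[0,-4.9,-38.3,-0.0738,0,0,94],[0,-4.9,-38.3,-0.0738,0,0,94],[0,-4.9,-38.3,-0.0738,0,0,94],[0,-4.9,-38.3,-0.0738,0,0,94],[0,-4.9,-38.3,-0.0738,0,0,94],[0,-4.9,-38.3,-0.0738,0,0,94],[0,-4.9,-38.3,-0.0738,0,0,94],[0,-4.9,-38.3,-0.0738,0,0,94]]
  ]
}}

```text
time_s: 2.15
ee_pos: [0.4529, 0.1495, 0.2053]
eef_rot: [-1.58, 1.571, -2.861]
force: [1.0, 0.7, 0.6]
grip_width: 0.0942
```

Run:
```python
from h import *
from station import viewer
import pickle
go([.4535,.149,.16],16.4)
c=viewer.camera("wrist");pickle.dump(c,open("w1.pkl","wb"));cv2.imwrite("pics/w1.png",c["img"][:,:,::-1])
```

```text
t 2.15 pos [452.9 149.5 205.3] xaxis [-0. -0. -1.] jaw deg 16.56 F [1.  0.7 0.6] w 94.2 q [ 0.24  0.14  1.72 -0.    1.29 -0.05]
shift tool mm [45.3  0.4  0.7]
world turn deg -0.16 -> tool ax rad 0.0029
```

View pics/w1.png

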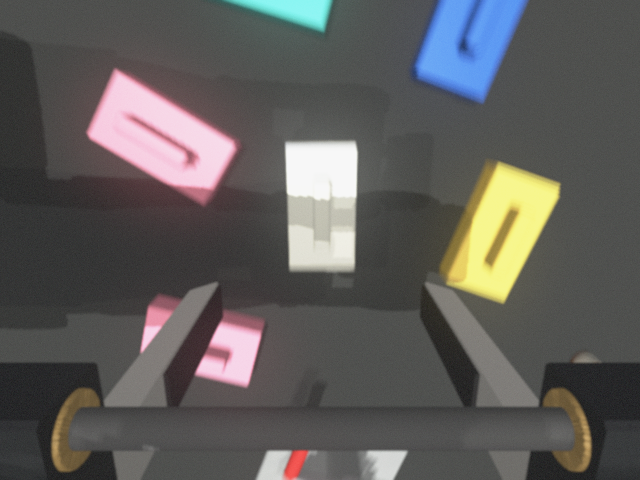

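The wrist view shows the white tray at (321,207), square to the jaws, with the rib at (322,210). I'll do a numeric check against the top-view estimate.

Run:
```python
from h import *
import pickle
c=pickle.load(open("w1.pkl","rb"))
A=[onz(c,*p,.027) for p in [(286,141.5),(356.5,141.5),(290,265),(355,265)]]
print(np.round(A,4),np.mean(A,0),onz(c,290,271,0),onz(c,354,271,0), ray(c,0,0)[0])
print(onz(c,315,179,.051),onz(c,331,179,.051))
print(np.round(proj(c,[[.4535,.149,.051]]),1))
cv2.imwrite("pics/w1c.png",cv2.resize(c["img"][125:290,260:380,::-1],(480,600)))
```

```text
[[0.4069 0.202  0.027 ]
 [0.464  0.219  0.027 ]
 [0.4396 0.0959 0.027 ]
 [0.497  0.113  0.027 ]] [0.4518589  0.15747941 0.027     ] [0.44200343 0.07971276 0.        ] [0.50309639 0.09792005 0.        ] [0.42936057 0.22969195 0.38536341]
[0.43864195 0.18199081 0.051     ] [0.4510497  0.18568975 0.051     ]
[[320.9 222. ]]
```

View pics/w1c.png

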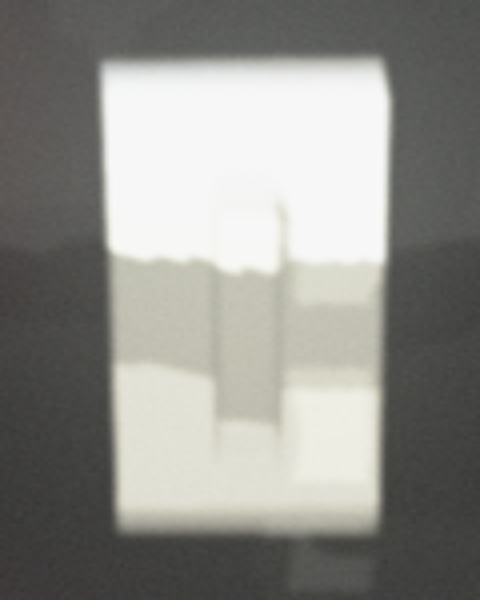

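Run:
```python
from h import *
from station import viewer
import pickle
c=viewer.camera("wrist")
c=viewer.camera("wrist");pickle.dump(c,open("w2.pkl","wb"))
go([.4535,.149,.03],16.4)
im=c["img"]; crop=im[125:290,260:380]
hsv=cv2.cvtColor(im,cv2.COLOR_RGB2HSV); m=((hsv[...,2]>110)&(hsv[...,1]<60)).astype(np.uint8); m[:130]=0;m[285:]=0;m[:,:270]=0;m[:,370:]=0
r=cv2.minAreaRect(max(cv2.findContours(m,0,1)[0],key=cv2.contourArea)); b=cv2.boxPoints(r);print(r,b)
A=np.array([onz(c,*p,.027) for p in b]);print(np.round(A,4),A.mean(0))
cv2.imwrite("pics/w2c.png",cv2.resize(crop[:,:,::-1],(480,600)))
```

```text
t 2.30 pos [452.9 149.5 205.4] xaxis [-0. -0. -1.] jaw deg 16.57 F [-0.2 -1.5  0.3] w 93.8 q [ 0.24  0.14  1.72  0.    1.29 -0.05]
shift tool mm [175.4   0.5   0.6]
world turn deg -0.17 -> tool ax rad 0.0030
((322.5, 212.5), (125.0, 73.0), 90.0) [[286. 150.]
 [359. 150.]
 [359. 275.]
 [286. 275.]]
[[0.4078 0.1967 0.027 ]
 [0.4673 0.2146 0.027 ]
 [0.503  0.1065 0.027 ]
 [0.4381 0.0869 0.027 ]] [0.45405038 0.15118512 0.027     ]
```

View pics/w2c.png

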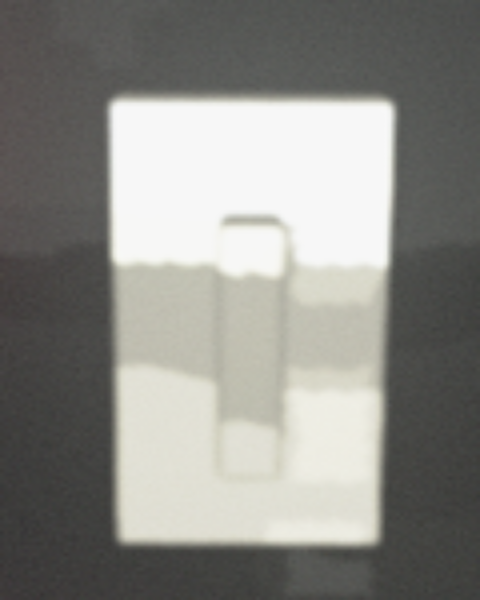

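Run:
```python
from h import *
import pickle
c=pickle.load(open("w2.pkl","rb"))
f=lambda p,z:onz(c,p[0]/4+260-.4,p[1]/3.636+125-.4,z)
A=np.array([f(p,.027) for p in [(110,97),(394,97),(381,545),(118,545)]]);print(np.round(A,4),A.mean(0),[np.linalg.norm(A[i]-A[(i+1)%4]) for i in range(4)], np.degrees(np.arctan2(*(A[0]-A[3])[[1,0]])),np.degrees(np.arctan2(*(A[1]-A[2])[[1,0]])))
B=np.array([f(p,.051) for p in [(219,224),(284,224),(280,477),(218,477)]]);print(np.round(B,4),B.mean(0),[np.linalg.norm(B[i]-B[(i+1)%4]) for i in range(4)])
go([(A.mean(0)[0]),A.mean(0)[1],.03],16.4)
```

```text
[[0.409  0.1959 0.027 ]
 [0.4669 0.2134 0.027 ]
 [0.4992 0.1059 0.027 ]
 [0.4407 0.0883 0.027 ]] [0.45393852 0.15085969 0.027     ] [np.float64(0.06043566046876488), np.float64(0.112237292548667), np.float64(0.06106813455477831), np.float64(0.11223400450483294)] 106.39165829075323 106.71454308166898
[[0.439  0.1778 0.051 ]
 [0.4516 0.1816 0.051 ]
 [0.4684 0.1243 0.051 ]
 [0.4558 0.1205 0.051 ]] [0.45369286 0.15105453 0.051     ] [np.float64(0.013219090871063896), np.float64(0.05974880535047464), np.float64(0.013249159139944698), np.float64(0.05974831882570948)]
t 2.30 pos [452.9 149.5 205.4] xaxis [-0. -0. -1.] jaw deg 16.57 F [-0.2 -1.5  0.3] w 93.8 q [ 0.24  0.14  1.72  0.    1.29 -0.05]
shift tool mm [175.4   1.4  -1. ]
world turn deg -0.17 -> tool ax rad 0.0030
```

Call:
{"op": "play_rows", "data": {
  "deltas": [
    [[20,1.4,-1.0,0,0,0,60],[30,0,0,0,0,0,50],[30,0,0,0,0,0,40],[30,0,0,0,0,0,40],[30,0,0,0,0,0,40],[20,0,0,0,0,0,40],[10,0,0,0,0,0,40],[4,0,0,0,0,0,40],[0,0,0,0,0,0,0],[0,0,0,0,0,0,0]]
  ],
  "grip_force": 45
}}

```text
time_s: 3.3
ee_pos: [0.4552, 0.1494, 0.0323]
eef_rot: [1.509, 1.569, 0.224]
force: [-1.2, -0.7, -0.4]
grip_width: 0.0275
```

Call:
{"op": "play_rows", "data": {
  "deltas": [
    [[0,0,0,0,0,0,0],[0,0,0,0,0,0,0],[0,0,0,0,0,0,0],[0,0,0,0,0,0,0]]
  ]
}}

```text
time_s: 3.7
ee_pos: [0.455, 0.1495, 0.0321]
eef_rot: [1.492, 1.57, 0.207]
force: [-2.1, -0.8, 6.6]
grip_width: 0.0138
```

Call:
{"op": "play_rows", "data": {
  "deltas": [
    [[-10,0,0,0,0,0,0],[-30,0,0,0,0,0,0],[-35,0,0,0,0,0,0],[-35,0,0,0,0,0,0],[-35,0,0,0,0,0,0],[-35,0,0,0,0,0,0],[-35,0,0,0,0,0,0],[-30,0,0,0,0,0,0],[0,0,0,0,0,0,0],[0,0,0,0,0,0,0]]
  ]
}}

```text
time_s: 4.7
ee_pos: [0.4544, 0.1494, 0.2766]
eef_rot: [1.585, 1.57, 0.301]
force: [-0.0, 0.0, -1.9]
grip_width: 0.0132
```

Run:
```python
from h import *
from station import viewer
import pickle
go([.54,-.275,.28],-3)
c=viewer.camera("wrist");pickle.dump(c,open("w3.pkl","wb"))
cv2.imwrite("pics/w3.png",c["img"][:,:,::-1])
```

```text
t 4.70 pos [454.4 149.4 276.6] xaxis [ 0.001  0.    -1.   ] jaw deg 16.39 F [-0.   0.  -1.9] w 13.2 q [ 0.24  0.09  1.61  0.    1.45 -0.05]
shift tool mm [ -3.4 -37.6 431.3]
world turn deg -19.39 -> tool ax rad 0.3384
```

View pics/w3.png

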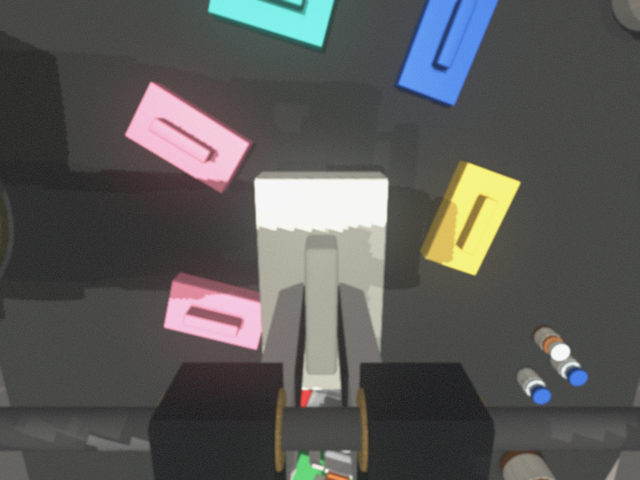

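The white tray is held by its rib, with its far edge at row 175–180 and the rib at rows 236–374. Nothing has slipped. Next I'll pass over the stand so the wrist camera looks down on it.

Run:
```python
from h import *
import pickle
c=pickle.load(open("w3.pkl","rb"))
r=[onz(c,321,y,.2955) for y in (237,373.5)]; e=[onz(c,x,181,.2715) for x in(256,387)]
u=np.array([-.283,.959,0]);p=np.array([.4544,.1494,0])
print([ (q-p)@u*1e3 for q in r+e])
D=-37.6+431.3j; th=.3384/14
print(D/sum(np.exp(1j*th*k) for k in range(14)))
```

```text
[np.float64(36.67871935147439), np.float64(-27.387328483074448), np.float64(55.87626481374217), np.float64(55.85631596619108)]
(2.1780439709066473+30.994846526485023j)
```

Call:
{"op": "play_rows", "data": {
  "deltas": [
    [[0,2.2,31,0.0242,0,0,0],[0,2.2,31,0.0242,0,0,0],[0,2.2,31,0.0242,0,0,0],[0,2.2,31,0.0242,0,0,0],[0,2.2,31,0.0242,0,0,0],[0,2.2,31,0.0242,0,0,0],[0,2.2,31,0.0242,0,0,0]]
  ]
}}

```text
time_s: 5.45
ee_pos: [0.5153, -0.0604, 0.2749]
eef_rot: [-1.884, 1.568, 2.944]
force: [-0.6, 0.0, -1.9]
grip_width: 0.0141
```

Call:
{"op": "play_rows", "data": {
  "deltas": [
    [[0,2.2,31,0.0242,0,0,0],[0,2.2,31,0.0242,0,0,0],[0,2.2,31,0.0242,0,0,0],[0,2.2,31,0.0242,0,0,0],[0,2.2,31,0.0242,0,0,0],[0,2.2,31,0.0242,0,0,0],[0,2.2,31,0.0242,0,0,0],[0,0,0,0,0,0,0],[0,0,0,0,0,0,0],[0,0,0,0,0,0,0]]
  ]
}}

```text
time_s: 6.45
ee_pos: [0.5404, -0.2742, 0.2758]
eef_rot: [-2.179, 1.569, 2.482]
force: [-0.2, 0.7, -0.3]
grip_width: 0.0136
```

Run:
```python
from h import *
from station import viewer
import pickle
go([.544,-.185,.28],-3)
c=viewer.camera("wrist");pickle.dump(c,open("w4.pkl","wb"))
cv2.imwrite("pics/w4.png",c["img"][:,:,::-1])
```

```text
t 6.45 pos [ 540.4 -274.2  275.8] xaxis [-0.001  0.001 -1.   ] jaw deg -2.98 F [-0.2  0.7 -0.3] w 13.6 q [-0.53  0.39  1.24  0.    1.51 -0.48]
shift tool mm [ -4.2  -1.  -89.3]
world turn deg -0.02 -> tool ax rad 0.0004
```

View pics/w4.png

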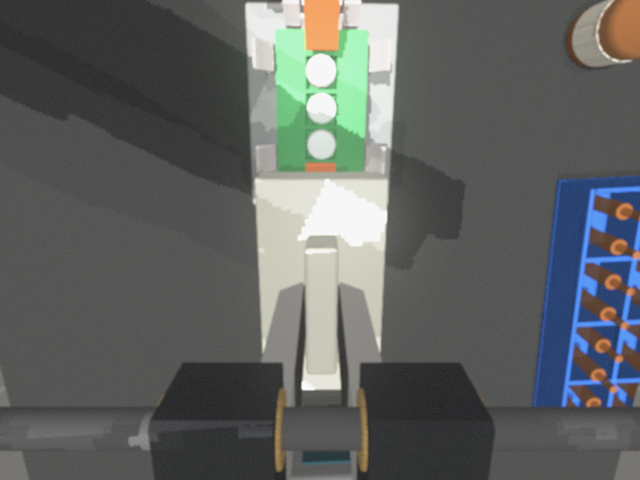

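Run:
```python
from h import *
import pickle
c=pickle.load(open("w4.pkl","rb"))
hsv=cv2.cvtColor(c["img"],cv2.COLOR_RGB2HSV)
m=((hsv[...,2]>110)&(hsv[...,1]<60)).astype(np.uint8); m[:45]=0;m[162:]=0;m[:,:295]=0;m[:,345:]=0
k,l,st,ce=cv2.connectedComponentsWithStats(m); print(st[1:],ce[1:])
V=[onz(c,321,y,.105) for y in (144.5,107.5,70.5)]
V=[onz(c,*ce[i],.105) for i in range(1,k) if st[i,4]>300]
print(np.round(V,4))
g=((hsv[...,0]>50)&(hsv[...,0]<75)&(hsv[...,1]>100)).astype(np.uint8); 
for y in (60,100,140):
    xs=np.where(g[y])[0]; a,b=onz(c,xs.min()-.5,y,.085),onz(c,xs.max()+.5,y,.085); print(xs.min(),xs.max(),(a+b)/2,np.linalg.norm(a-b))
v=max(V,key=lambda q:0)
```

```text
[[304  47   1   3   3]
 [305  53  32  36 895]
 [306  92  31  33 797]
 [306 129  30  31 741]] [[304.          48.        ]
 [320.53519553  70.30614525]
 [321.10664994 107.89836888]
 [320.86234818 144.07962213]]
[[ 0.5464 -0.1555  0.105 ]
 [ 0.5454 -0.1837  0.105 ]
 [ 0.5438 -0.2123  0.105 ]]Traceback (most recent call last):
  File "<stdin>", line 12, in <module>
    return umr_minimum(a, axis, None, out, keepdims, initial, where)
ValueError: zero-size array to reduction operation minimum which has no identity
```

The wrist view shows the vials at column 321, rows 70, 108 and 144, lined up with the held tray (columns 256–387). The seat is about (0.545,-0.184), so I need to move 89 mm back along tool z.

Call:
{"op": "play_rows", "data": {
  "deltas": [
    [[0,0,-15,0,0,0,0],[0,0,-25,0,0,0,0],[0,0,-25,0,0,0,0],[0,0,-15,0,0,0,0],[0,0,-8.8,0,0,0,0],[0,0,0,0,0,0,0],[20,0,0,0,0,0,0],[30,0,0,0,0,0,0],[15,0,0,0,0,0,0],[0,0,0,0,0,0,0]]
  ]
}}

```text
time_s: 7.5
ee_pos: [0.5443, -0.1868, 0.2092]
eef_rot: [-1.872, 1.567, 2.787]
force: [0.5, 0.7, -0.7]
grip_width: 0.0135
```

Run:
```python
from h import *
from station import viewer
import pickle
go([.545,-.1855,.117],-2.8)
for n in("scene","top"):
    c=viewer.camera(n)
    cv2.imwrite(f"pics/{n}5.png",c["img"][:,:,::-1] if 0 else cv2.resize(c["img"][240:440,60:300,::-1] if n=="scene" else c["img"][150:270,350:530,::-1],(720,600 if n=="scene" else 480)))
```

```text
t 7.50 pos [ 544.3 -186.8  209.2] xaxis [-0.004  0.001 -1.   ] jaw deg -3.07 F [ 0.5  0.7 -0.7] w 13.5 q [-0.39  0.36  1.44 -0.    1.35 -0.34]
shift tool mm [92.2  1.  -1.2]
world turn deg 0.27 -> tool ax rad -0.0047
```

View pics/scene5.png

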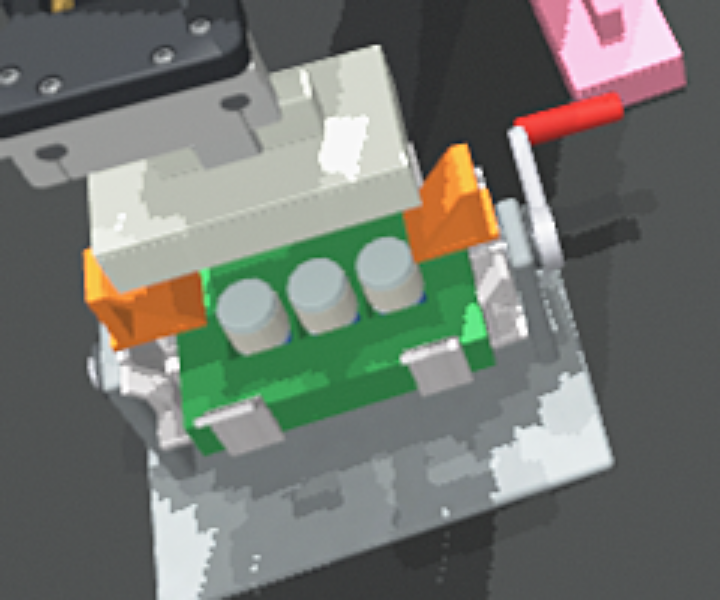

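The tray hangs centred over the nest between the two catches. The vials are untouched. I'm lowering it now.

Call:
{"op": "play_rows", "data": {
  "deltas": [
    [[8,1,-1.2,0,0,0,0],[10,0,0,0,0,0,0],[8,0,0,0,0,0,0],[6,0,0,0,0,0,0],[6,0,0,0,0,0,0],[6,0,0,0,0,0,0],[4,0,0,0,0,0,0],[0,0,0,0,0,0,0]]
  ],
  "grip_force": 60
}}

```text
time_s: 8.4
ee_pos: [0.5462, -0.1852, 0.1632]
eef_rot: [2.276, 1.571, 0.653]
force: [-0.1, -0.3, 0.4]
grip_width: 0.0135
```

Run:
```python
from h import *
go([.545,-.1855,.117],-2.8)
```

```text
t 8.40 pos [ 546.2 -185.2  163.2] xaxis [ 0.  0. -1.] jaw deg -3.03 F [-0.1 -0.3  0.4] w 13.5 q [-0.39  0.4   1.49  0.    1.25 -0.34]
shift tool mm [46.2 -1.2  0.3]
world turn deg 0.23 -> tool ax rad -0.0039
```

Call:
{"op": "play_rows", "data": {
  "deltas": [
    [[5,-0.6,0,0,0,0,0],[5,0,0,0,0,0,0],[5,0,0,0,0,0,0],[3,0,0,0,0,0,0],[0,0,0,0,0,0,0]]
  ]
}}

```text
time_s: 8.9
ee_pos: [0.5455, -0.1851, 0.145]
eef_rot: [-2.121, 1.57, 2.538]
force: [0.2, 0.2, -2.0]
grip_width: 0.0134
```

Call:
{"op": "play_rows", "data": {
  "deltas": [
    [[4,0,0,0,0,0,0],[4,0,0,0,0,0,0],[3,0,0,0,0,0,0],[0,0,0,0,0,0,0]]
  ]
}}

```text
time_s: 9.3
ee_pos: [0.5454, -0.1851, 0.1337]
eef_rot: [-1.901, 1.57, 2.758]
force: [-0.1, 0.1, -3.2]
grip_width: 0.0135
```

Call:
{"op": "play_rows", "data": {
  "deltas": [
    [[4,0,0,0,0,0,0],[4,0,0,0,0,0,0],[3,0,0,0,0,0,0],[0,0,0,0,0,0,0]]
  ]
}}

```text
time_s: 9.7
ee_pos: [0.5454, -0.1851, 0.1228]
eef_rot: [-1.968, 1.57, 2.691]
force: [0.5, -0.5, -3.2]
grip_width: 0.0136
```

Call:
{"op": "play_rows", "data": {
  "deltas": [
    [[2,0,0,0,0,0,0],[2,0,0,0,0,0,0],[1,0,0,0,0,0,0],[0,0,0,0,0,0,0]]
  ]
}}

```text
time_s: 10.1
ee_pos: [0.5455, -0.1851, 0.1182]
eef_rot: [-1.946, 1.57, 2.713]
force: [-0.4, 0.6, -0.7]
grip_width: 0.0135
```

Run:
```python
from h import *
from station import viewer
go([.545,-.1855,.117],-2.8)
c=viewer.camera("scene")
cv2.imwrite("pics/scene6.png",cv2.resize(c["img"][240:440,60:300,::-1],(720,600)))
c=viewer.camera("top")
cv2.imwrite("pics/top6.png",cv2.resize(c["img"][150:270,350:530,::-1],(720,480)))
```

```text
t 10.10 pos [ 545.5 -185.1  118.2] xaxis [-0.  0. -1.] jaw deg -3.02 F [-0.4  0.6 -0.7] w 13.5 q [-0.39  0.44  1.54  0.    1.16 -0.34]
shift tool mm [ 1.2 -0.5  0.4]
world turn deg 0.22 -> tool ax rad -0.0039
```

View pics/scene6.png

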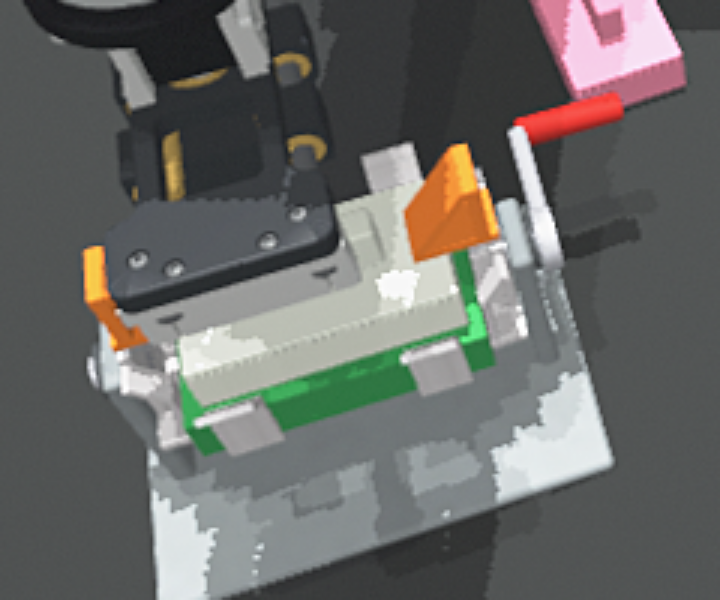

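The tray is in the nest and almost home. I'm pressing in small steps and watching the force.

Call:
{"op": "play_rows", "data": {
  "deltas": [
    [[1.5,0,0,0,0,0,0],[0,0,0,0,0,0,0],[0,0,0,0,0,0,0]]
  ]
}}

```text
time_s: 10.5
ee_pos: [0.5457, -0.1852, 0.1171]
eef_rot: [1.198, 1.57, -0.426]
force: [-1.4, 0.2, 2.4]
grip_width: 0.0136
```

Call:
{"op": "play_rows", "data": {
  "deltas": [
    [[1.5,0,0,0,0,0,0],[0,0,0,0,0,0,0],[0,0,0,0,0,0,0]]
  ]
}}

```text
time_s: 10.8
ee_pos: [0.5459, -0.1853, 0.1171]
eef_rot: [1.197, 1.569, -0.427]
force: [-5.5, 2.9, 17.0]
grip_width: 0.0135
```

Call:
{"op": "play_rows", "data": {
  "deltas": [
    [[0.8,0,0,0,0,0,0],[0,0,0,0,0,0,0],[0,0,0,0,0,0,0]]
  ]
}}

```text
time_s: 11.1
ee_pos: [0.5459, -0.1853, 0.117]
eef_rot: [1.197, 1.569, -0.427]
force: [-8.6, 2.6, 22.7]
grip_width: 0.0133
```

Run:
```python
from h import *
from station import viewer
go(None)
c=viewer.camera("scene")
cv2.imwrite("pics/scene7.png",cv2.resize(c["img"][240:440,60:300,::-1],(720,600)))
```

```text
t 11.10 pos [ 545.9 -185.3  117. ] xaxis [ 0.002 -0.001 -1.   ] jaw deg -3.02 F [-8.6  2.6 22.7] w 13.3 q [-0.39  0.44  1.54 -0.    1.16 -0.34]
```

View pics/scene7.png

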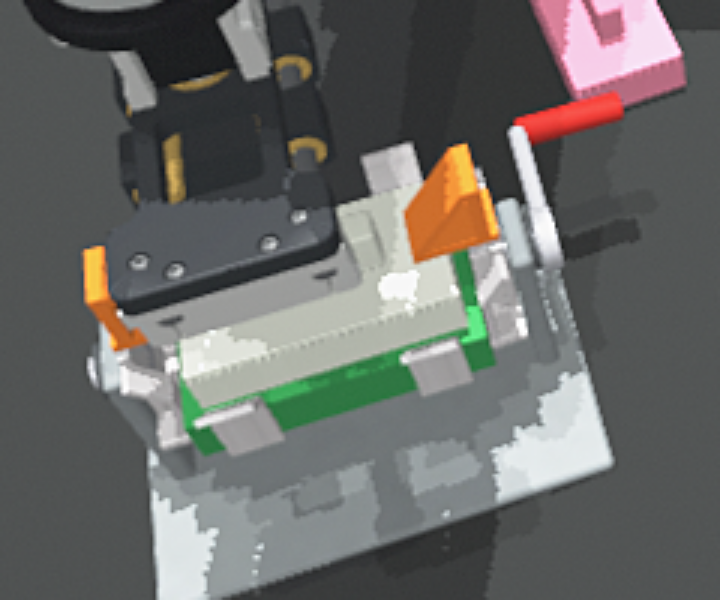

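At 23 N the tray does not move further. The catch noses reach over both ends. Now I ease off, open and lift.

Call:
{"op": "play_rows", "data": {
  "deltas": [
    [[-2.3,0,0,0,0,0,0],[0,0,0,0,0,0,40],[0,0,0,0,0,0,40],[0,0,0,0,0,0,40],[-10,0,0,0,0,0,40],[-25,0,0,0,0,0,40],[-30,0,0,0,0,0,40],[-20,0,0,0,0,0,40],[0,0,0,0,0,0,40],[0,0,0,0,0,0,40]]
  ]
}}

```text
time_s: 12.15
ee_pos: [0.5455, -0.1851, 0.2017]
eef_rot: [0.978, 1.571, -0.646]
force: [-0.2, -0.1, -0.7]
grip_width: 0.0401
```

Run:
```python
from h import *
from station import viewer
go([.492,-.053,.19],-3)
c=viewer.camera("scene")
cv2.imwrite("pics/scene8.png",cv2.resize(c["img"][240:440,60:300,::-1],(720,600)))
c=viewer.camera("wrist")
cv2.imwrite("pics/wrist8.png",c["img"][:,:,::-1])
```

```text
t 12.15 pos [ 545.5 -185.1  201.7] xaxis [ 0. -0. -1.] jaw deg -3.02 F [-0.2 -0.1 -0.7] w 40.1 q [-0.39  0.36  1.45 -0.    1.33 -0.34]
shift tool mm [  11.7  -60.4 -129.1]
world turn deg 0.02 -> tool ax rad -0.0004
```

View pics/scene8.png

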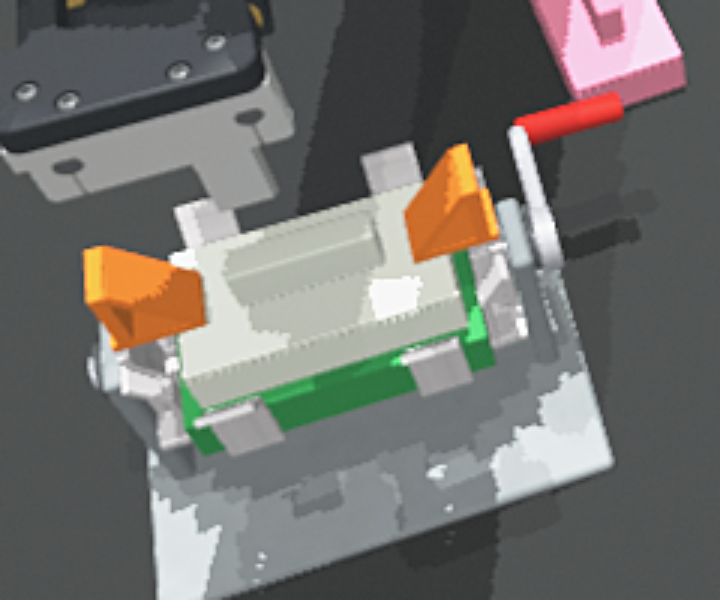

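View pics/wrist8.png

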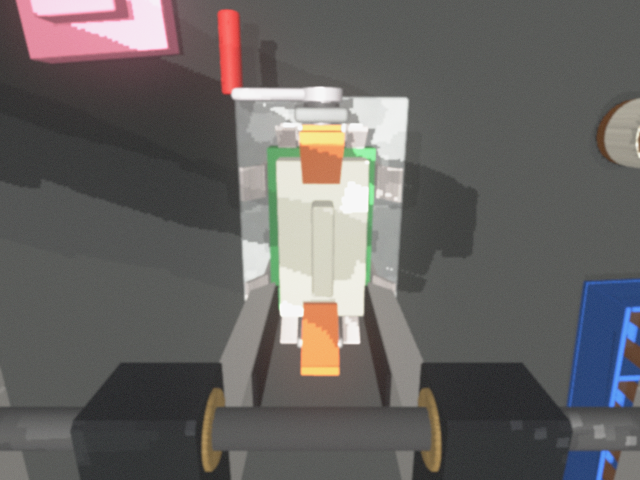

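Both catches overlap the tray's ends, (322,180) and (320,305) in the wrist view. The red handle runs from (228,12) to (231,92).

Run:
```python
from h import *
from station import viewer
c=viewer.camera("wrist")
a,b=onz(c,228.3,11.5,.087),onz(c,231,92.5,.087);m=(a+b)/2; print(a,b,m,np.linalg.norm(a-b))
A=np.array([onz(c,*p,.112) for p in [(276.5,158),(367.5,158),(363.5,316),(280,316)]]);print(A.mean(0),np.linalg.norm(A[0]-A[1]),np.linalg.norm(A[1]-A[2]))
go([m[0],m[1]+.005,.19],-3)
```

```text
[ 0.49411543 -0.03414865  0.087     ] [ 0.49027729 -0.08271289  0.087     ] [ 0.49219636 -0.05843077  0.087     ] 0.04871566720284472
[ 0.54615743 -0.1826273   0.112     ] 0.05834880538860786 0.1118182804009347
t 12.30 pos [ 545.2 -185.   200.7] xaxis [-0.002  0.001 -1.   ] jaw deg -3.03 F [-0.6 -0.5  0. ] w 39.8 q [-0.39  0.36  1.45 -0.    1.33 -0.34]
shift tool mm [  10.9  -59.9 -128.6]
world turn deg 0.03 -> tool ax rad -0.0005
```

Call:
{"op": "play_rows", "data": {
  "deltas": [
    [[0,-10,-20,0,0,0,40],[0,-15,-30,0,0,0,40],[0,-15,-32,0,0,0,40],[0,-15,-30,0,0,0,40],[10,-5,-16.5,0,0,0,40],[25,0,0,0,0,0,40],[30,0,0,0,0,0,40],[30,0,0,0,0,0,40],[25,0,0,0,0,0,40],[14,0,0,0,0,0,40]]
  ],
  "grip_force": 30
}}

```text
time_s: 13.3
ee_pos: [0.4911, -0.0534, 0.0652]
eef_rot: [-1.704, 1.567, 2.956]
force: [1.0, 0.1, 0.1]
grip_width: 0.0398
```

Call:
{"op": "play_rows", "data": {
  "deltas": [
    [[0,0,0,0,0,0,40],[0,0,0,0,0,0,40]]
  ]
}}

```text
time_s: 13.5
ee_pos: [0.4924, -0.0537, 0.068]
eef_rot: [-1.711, 1.57, 2.949]
force: [-0.2, -0.3, 0.5]
grip_width: 0.04
```

Run:
```python
from h import *
from station import viewer
go([.4925,-.0534,.066],-3)
c=viewer.camera("wrist")
cv2.imwrite("pics/wrist9.png",c["img"][:,:,::-1])
```

```text
t 13.50 pos [492.4 -53.7  68. ] xaxis [-0.001  0.    -1.   ] jaw deg -3.03 F [-0.2 -0.3  0.5] w 40.0 q [-0.18  0.35  1.81  0.    0.99 -0.13]
shift tool mm [ 2.   0.1 -0.3]
world turn deg 0.03 -> tool ax rad -0.0004
```

View pics/wrist9.png

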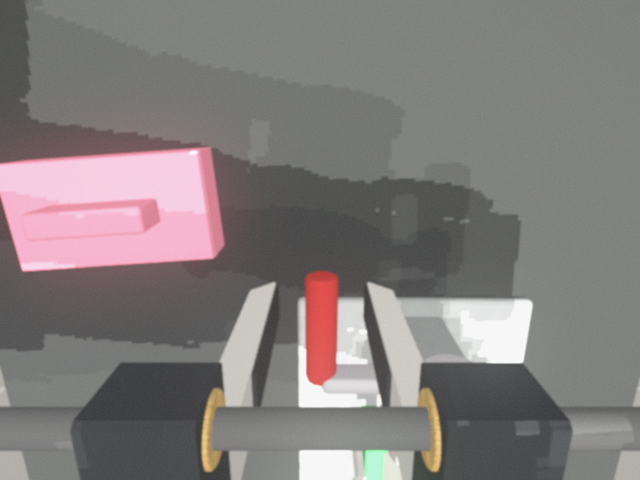

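The red bar is centred between the fingers at column 321, with the jaws at 275 and 368. I'll close on it and work out the arc.

Call:
{"op": "play_rows", "data": {
  "deltas": [
    [[2,0,0,0,0,0,0],[0,0,0,0,0,0,0],[0,0,0,0,0,0,0],[0,0,0,0,0,0,0],[0,0,0,0,0,0,0]]
  ],
  "grip_force": 30
}}

```text
time_s: 14.05
ee_pos: [0.4924, -0.0537, 0.0661]
eef_rot: [-1.47, 1.571, -3.094]
force: [-3.4, 0.4, 4.4]
grip_width: 0.0136
```

Run:
```python
from h import *
go(None)
p=np.radians(np.arange(0,181,6))
P=np.stack([-60*np.sin(p),-60*np.cos(p)],1)
print(np.round(np.diff(P,axis=0),1).tolist())
```

```text
t 14.05 pos [492.4 -53.7  66.1] xaxis [-0. -0. -1.] jaw deg -3.02 F [-3.4  0.4  4.4] w 13.6 q [-0.18  0.35  1.81 -0.    0.98 -0.13]
[[-6.3, 0.3], [-6.2, 1.0], [-6.1, 1.6], [-5.9, 2.3], [-5.6, 2.9], [-5.3, 3.4], [-4.9, 4.0], [-4.4, 4.4], [-4.0, 4.9], [-3.4, 5.3], [-2.9, 5.6], [-2.3, 5.9], [-1.6, 6.1], [-1.0, 6.2], [-0.3, 6.3], [0.3, 6.3], [1.0, 6.2], [1.6, 6.1], [2.3, 5.9], [2.9, 5.6], [3.4, 5.3], [4.0, 4.9], [4.4, 4.4], [4.9, 4.0], [5.3, 3.4], [5.6, 2.9], [5.9, 2.3], [6.1, 1.6], [6.2, 1.0], [6.3, 0.3]]
```

Call:
{"op": "play_rows", "data": {
  "deltas": [
    [[-6.3,0.3,0,0,0,0,0],[-6.2,1.0,0,0,0,0,0],[-6.1,1.6,0,0,0,0,0],[-5.9,2.3,0,0,0,0,0],[-5.6,2.9,0,0,0,0,0]]
  ]
}}

```text
time_s: 14.55
ee_pos: [0.4989, -0.054, 0.096]
eef_rot: [-1.592, 1.566, 3.067]
force: [-14.1, -1.7, -1.3]
grip_width: 0.0134
```

Run:
```python
from h import *
from station import viewer
go(None)
c=viewer.camera("scene")
cv2.imwrite("pics/scene10.png",cv2.resize(c["img"][200:440,60:300,::-1],(600,600)))
```

```text
t 14.55 pos [498.9 -54.   96. ] xaxis [-0.005  0.    -1.   ] jaw deg -3.02 F [-14.1  -1.7  -1.3] w 13.4 q [-0.18  0.32  1.77 -0.    1.06 -0.13]
```

View pics/scene10.png

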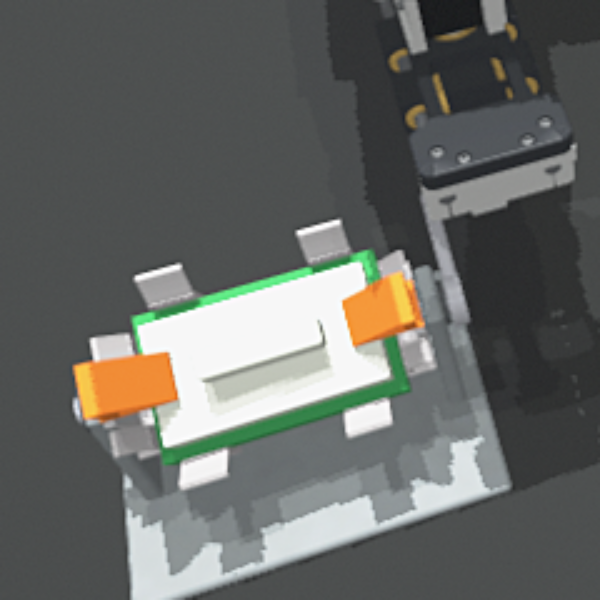

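The cradle turned about 30° with the tray held in the catches. I'm continuing along the arc.

Call:
{"op": "play_rows", "data": {
  "deltas": [
    [[-5.3,3.0,0,0,0,0,0],[-4.9,3.8,0,0,0,0,0],[-4.4,4.4,0,0,0,0,0],[-4.0,4.9,0,0,0,0,0],[-3.4,5.3,0,0,0,0,0]]
  ]
}}

```text
time_s: 15.1
ee_pos: [0.5182, -0.0551, 0.1202]
eef_rot: [-1.565, 1.561, 3.095]
force: [-37.4, -0.5, 36.5]
grip_width: 0.0131
```

Call:
{"op": "play_rows", "data": {
  "deltas": [
    [[-2.9,5.6,0,0,0,0,0],[-2.3,5.9,0,0,0,0,0],[-1.6,6.1,0,0,0,0,0],[-1.0,6.2,0,0,0,0,0],[-0.3,6.3,0,0,0,0,0]]
  ]
}}

```text
time_s: 15.6
ee_pos: [0.552, -0.0572, 0.1281]
eef_rot: [0.18, 1.57, -1.443]
force: [-8.0, -2.9, 7.7]
grip_width: 0.0134
```

Run:
```python
from h import *
from station import viewer
go(None)
c=viewer.camera("scene")
cv2.imwrite("pics/scene11.png",cv2.resize(c["img"][200:440,60:300,::-1],(600,600)))
```

```text
t 15.60 pos [552.  -57.2 128.1] xaxis [ 0.    -0.001 -1.   ] jaw deg -3.02 F [-8.  -2.9  7.7] w 13.4 q [-0.17  0.39  1.59 -0.    1.16 -0.12]
```

View pics/scene11.png

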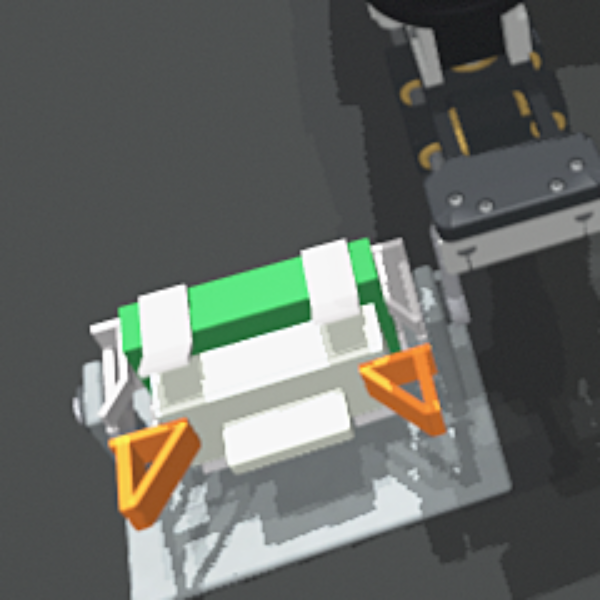

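The cradle is at 90° and the tray is still clipped. The force peaked at about 50 N radially, so I'm going slightly wider and checking more often.

Call:
{"op": "play_rows", "data": {
  "deltas": [
    [[0.2,6.3,0,0,0,0,0],[0.7,6.2,0,0,0,0,0],[1.4,6.2,0,0,0,0,0],[2.2,6.0,0,0,0,0,0]]
  ]
}}

```text
time_s: 16.05
ee_pos: [0.5767, -0.0585, 0.123]
eef_rot: [-0.212, 1.57, -1.836]
force: [-6.5, -1.7, 6.9]
grip_width: 0.0133
```

Call:
{"op": "play_rows", "data": {
  "deltas": [
    [[2.8,5.7,0,0,0,0,0],[3.4,5.3,0,0,0,0,0],[4.0,4.9,0,0,0,0,0]]
  ]
}}

```text
time_s: 16.35
ee_pos: [0.5926, -0.0594, 0.1127]
eef_rot: [-0.164, 1.57, -1.788]
force: [-9.4, -3.2, 4.3]
grip_width: 0.0125
```

Call:
{"op": "play_rows", "data": {
  "deltas": [
    [[4.4,4.4,0,0,0,0,0],[4.9,4.0,0,0,0,0,0],[5.3,3.4,0,0,0,0,0]]
  ]
}}

```text
time_s: 16.65
ee_pos: [0.6044, -0.06, 0.0981]
eef_rot: [-0.115, 1.57, -1.739]
force: [-8.3, -2.6, 4.8]
grip_width: 0.0127
```

Call:
{"op": "play_rows", "data": {
  "deltas": [
    [[5.6,2.9,0,0,0,0,0],[5.9,2.3,0,0,0,0,0],[6.1,1.6,0,0,0,0,0]]
  ]
}}

```text
time_s: 16.95
ee_pos: [0.611, -0.0603, 0.0805]
eef_rot: [-0.723, 1.57, -2.346]
force: [-9.6, -2.4, 7.1]
grip_width: 0.0131
```

Call:
{"op": "play_rows", "data": {
  "deltas": [
    [[6.2,1.0,0,0,0,0,0],[6.3,0.3,0,0,0,0,0],[0,0,0,0,0,0,0]]
  ]
}}

```text
time_s: 17.25
ee_pos: [0.6122, -0.0604, 0.0677]
eef_rot: [-0.952, 1.57, -2.576]
force: [-6.5, -2.8, 2.6]
grip_width: 0.013
```

Run:
```python
from h import *
from station import viewer
go([.6122,-.060,.066])
c=viewer.camera("scene")
cv2.imwrite("pics/scene12.png",cv2.resize(c["img"][200:440,60:300,::-1],(600,600)))
```

```text
t 17.25 pos [612.2 -60.4  67.7] xaxis [-0.001 -0.    -1.   ] jaw deg -3.03 F [-6.5 -2.8  2.6] w 13.0 q [-0.16  0.58  1.46 -0.    1.11 -0.1 ]
shift tool mm [ 1.7 -0.  -0.4]
```

View pics/scene12.png

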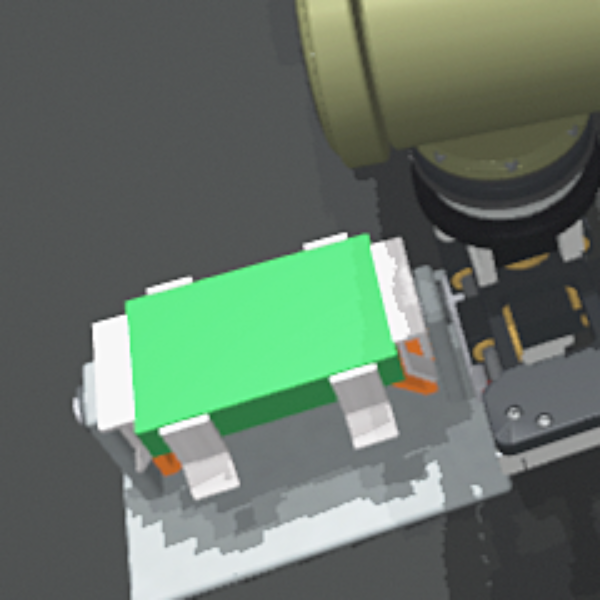

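The cradle is nearly over, with the green base up. I'm pressing to the stop.

Call:
{"op": "play_rows", "data": {
  "deltas": [
    [[2,0,0,0,0,0,0],[1,0,0,0,0,0,0],[0,0,0,0,0,0,0]]
  ]
}}

```text
time_s: 17.6
ee_pos: [0.6124, -0.0604, 0.0674]
eef_rot: [0.618, 1.57, -1.006]
force: [-20.0, -0.9, 27.6]
grip_width: 0.0131
```

Call:
{"op": "play_rows", "data": {
  "deltas": [
    [[2,0,0,0,0,0,0],[0,0,0,0,0,0,0]]
  ]
}}

```text
time_s: 17.8
ee_pos: [0.6125, -0.0605, 0.0666]
eef_rot: [0.861, 1.569, -0.762]
force: [-26.5, -0.5, 40.4]
grip_width: 0.0131
```

Call:
{"op": "play_rows", "data": {
  "deltas": [
    [[1.5,0,0,0,0,0,0],[0,0,0,0,0,0,0]]
  ]
}}

```text
time_s: 18.0
ee_pos: [0.6125, -0.0605, 0.0655]
eef_rot: [0.923, 1.569, -0.7]
force: [-28.4, -1.0, 43.9]
grip_width: 0.0134
```

At the stop, with 44 N reaction. I'm easing off, releasing and lifting clear.

Call:
{"op": "play_rows", "data": {
  "deltas": [
    [[-2.5,0,0,0,0,0,13],[0,0,0,0,0,0,40],[0,0,0,0,0,0,40],[0,0,0,0,0,0,40],[0,0,0,0,0,0,40],[-10,0,0,0,0,0,40],[-25,0,0,0,0,0,40],[-35,0,0,0,0,0,40],[-40,0,0,0,0,0,40],[-40,0,0,0,0,0,40]]
  ]
}}

```text
time_s: 19.0
ee_pos: [0.6122, -0.06, 0.215]
eef_rot: [1.632, 1.571, 0.009]
force: [0.1, -0.6, 0.3]
grip_width: 0.0401
```

Call:
{"op": "play_rows", "data": {
  "deltas": [
    [[0,0,-30,0,0,0,40],[0,0,-40,0,0,0,40],[0,0,-40,0,0,0,40],[0,0,-20,0,0,0,40],[0,0,0,0,0,0,40],[0,0,0,0,0,0,40]]
  ]
}}

```text
time_s: 19.6
ee_pos: [0.6193, 0.0696, 0.2132]
eef_rot: [1.202, 1.57, -0.421]
force: [1.0, 0.4, 0.5]
grip_width: 0.0401
```

Run:
```python
from h import *
from station import viewer
import pickle
go(None)
d={n:viewer.camera(n) for n in("scene","top")}; pickle.dump(d,open("c1.pkl","wb"))
cv2.imwrite("pics/scene13.png",cv2.resize(d["scene"]["img"][220:440,60:300,::-1],(720,600)))
cv2.imwrite("pics/top13.png",cv2.resize(d["top"]["img"][150:270,350:530,::-1],(720,480)))
for n,c in d.items():
    hsv=cv2.cvtColor(c["img"],cv2.COLOR_RGB2HSV)
    r=(((hsv[...,0]<6)|(hsv[...,0]>174))&(hsv[...,1]>150)&(hsv[...,2]>80)).astype(np.uint8)
    k,l,st,ce=cv2.connectedComponentsWithStats(r)
    for i in range(1,k):
        if st[i,4]>40: print(n,"red",st[i],ce[i],onz(c,*ce[i],.085))
    R=.06; 
    print([ (a,np.round(proj(c,[[.5523-R*np.cos(np.radians(a)),-.061,.085+R*np.sin(np.radians(a))]]),1).tolist()) for a in(165,172,180)])
```

```text
t 19.60 pos [619.3  69.6 213.2] xaxis [ 0. -0. -1.] jaw deg -2.99 F [1.  0.4 0.5] w 40.1 q [ 0.05  0.46  1.28 -0.    1.4   0.11]
scene red [ 513    0  100   27 1710] [552.74035088   9.37251462] [-0.00390427  0.88319121  0.085     ]
scene red [253 342  40  22 439] [272.65831435 351.83143508] [ 0.61202563 -0.0656207   0.085     ]
[(165, [[274.6, 343.3]]), (172, [[275.5, 347.1]]), (180, [[276.2, 350.7]])]
top red [384 167  17   8 100] [391.27 170.35] [ 0.61124554 -0.07626729  0.085     ]
[(165, [[384.4, 169.1]]), (172, [[383.8, 169.1]]), (180, [[383.1, 169.8]])]
```

View pics/scene13.png

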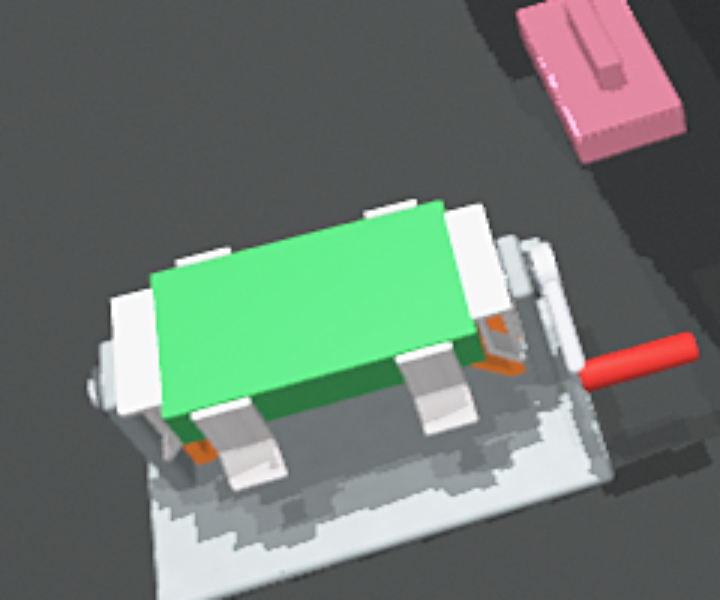

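View pics/top13.png

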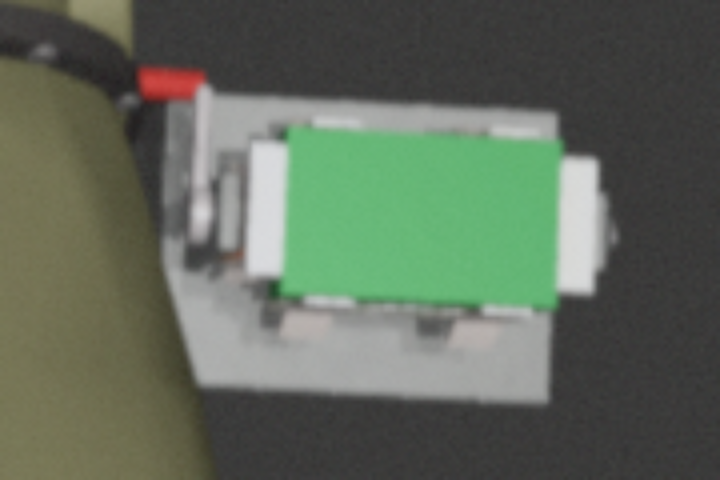

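The handle is at pixel row 352 against 351 predicted for 180°. Orange catches are still closed, and no tray or vial lies on the base plate. The arm is clear.

Run:
```python
from station import hand_in
print(hand_in())
```

```text
the job is handed in; nothing more can be done
None
```

The white tray is pressed home over the green nest, the cradle is turned over to its stop, and the job is handed in. It took about 20 s of the 58 s.

**What I did:**
- **Tray:** I gripped it by its rib and pressed it down with up to about 23 N. It sat home, with both catches over its ends.
- **Crank:** I swung the red handle half a turn to the stop, let go, and moved the arm clear.

**What the last checks showed:**
- **Cradle:** the handle sits within about 1 pixel of where it should be at 180°.
- **Catches:** they still look closed, and nothing has fallen onto the base plate.
- **Arm:** it reads no contact force.

**What was weak or unchecked:**
- **Vials and tray underneath:** the upturned cradle hides them, so I could not see the vials standing upright or how the tray sits below. I take both as right only because the catches hold and nothing fell out.
- **Camera disagreement:** the top and scene cameras differed by 4–5 mm at the stand. I used the wrist camera, and its tray, vial and handle positions agreed with each other to about 2 mm.
- **Forces on the handle:** these reached about 52 N, both partway round and at the stop. That is under the 120 N wrist limit, but above 20 N. The handle touched only the fingers, so I don't think the 40 N limit on the gripper's body applies.

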